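Close a watch case in the bench screw press

ROBOT

A 6-joint arm with a two-finger parallel gripper is mounted at the origin on a cart in front of the work surface, level with it; the furniture and walls round the work are solid. World frame = base frame: x ahead of the robot, y to its left, z up, the work surface at z = 0. Lengths are in m, angles in degrees, forces in N, time in s.
With the tool pointing down it reaches from about 0.25 to 0.725 m from the base axis. Payload 9.7 kg.
Tool frame: the origin (TCP) lies between the finger pads; the fingertips stand bot.tcp_to_tips ahead of it and the grasp point (between the pads) lies 11 mm behind it (bot.tcp_to_tips is the distance from the TCP to the fingertips, in m); z points along the fingers, y is the line along which they close (so a half turn about z gives the same grasp; the last joint's range is limited). The gripper opens to 85 mm and grips with 20 to 120 N. Pads are 22 mm wide; open, the fingers measure 114 mm over their backs; the gripper's body (76 mm by 85 mm) begins 54 mm behind the grasp point. The pads swing forward as they close: fully open they stand 13 mm farther back than shut.
Start: joints at [-69.213, 4.979, 10.078, 95.1, 0, 90], TCP at [0.195, -0.514, 0.239] pointing down, gripper open.
Joint ranges: [-179.16, 179.16], [-48.56, 103.87], [-65.8, 70.77], [-126.05, 130.52], [-82.76, 87.17], [-180, 180]. Speed limits (degrees/s): [127.2, 127.2, 147.25, 180, 180, 180].

INTERFACE

Orientations are given as [roll, pitch, yaw] about the fixed x, y, z axes, in that order (R = Rz(yaw) Ry(pitch) Rx(roll)).
In Python, from workcell import bot gives the robot as it stands. The module is installed in compiled form; this text tells all that it offers.
- The arm moves only by the tool carry_out, never from a script. Its arguments are lists of equal length, an entry for each row: "linear": the shift along the world's x, y, z normalised to -1 to 1, where 1 is 2 cm, a list of three; "rotation": the turn, a rotation vector about the world's x, y, z normalised to -1 to 1, where 1 is 8 degrees, a list of three; "grip": the closure, from -1 (fully open) to 1 (shut). In form: {"linear": [[tx, ty, tz], ...], "rotation": [[rx, ry, rz], ...], "grip": [grip, ...]}. A call has 1 to 12 rows; each row shifts and turns the commanded pose from where the row before left it; what a row does not reach is not made up. A row lasts 1/10 s, in which the tool goes at most 50 mm and 8.59 degrees, less where a joint would pass 70% of its speed; a pose out of reach is approached as far as the arm can. A call with a number of a shift or a turn outside -1 to 1 is refused whole. A call with a gripper value outside its range is refused whole. The fingers move at their own pace and stop on an object; "grip_force" is the grip in N (left out, the last holds). Time passes only in rows, so rows that do not move let the fingers close. It gives the time, the measured TCP pose, the force, the opening and the grip force at its end, in the units of the state.
- bot.get_obs(): the state, without advancing time (a new reading comes with each control period).
- bot.camera(name): name is "side" or "top" or "wrist"; returns the picture (420x560x3 uint8, blue, green, red); there is no depth.
- bot.camera_model(name): a dict with "fx", "fy", "cx", "cy" (pixels), "distortion" ([k1, k2, p1, p2, k3] as OpenCV has them; the pictures are not rectified), "camera_from_world" (4x4, takes a point from world to camera coordinates). Camera axes: x right, y up, looking along -z (the intrinsics and any distortion apply to the point x, -y, -z); pixel columns grow to the right and rows downward; lengths in m; the calibration is good to about 2 mm. A picture is of the moment at which its call begins: read the wrist's pose just before it. camera_model takes no time and is no camera call; for the wrist camera it gives the pose at the moment of the call.
- bot.job_done(): hands the job in; it is judged then, once.
The state is a dict: "time": time; "q": joint angles; "qd": joint speeds; "joint_efforts": joint torques, N m; "ee_pos": TCP position; "tcp_rot": TCP orientation; "wrist_force": force on the tool from outside, world axes, zero at the start; "torque": the same for the moment, N m; "opening": finger opening in m; "grasp_force": force on a finger pad.
Only numpy, scipy, OpenCV 4.12 (cv2) and the standard library are available. Lean on these libraries where they do the work, as an engineer would, in place of code of your own. Each camera call takes 0.05 s, during which the arm holds its last target. There are 200 camera calls.

TASK

Push the tray with the watch case all the way in under the ram of the small screw press. Then wind the crank clockwise until the die just meets the watch, which you can only tell by the crank getting heavier, and from there give it a further quarter turn, so that the watch is pressed shut but not crushed. Let go of the crank and leave it wound down; leave the other things on the bench where they are.

Things in the scene. Friction and masses are not known exactly. Their poses are not given: they have to be found in the camera images.
- press: Fixed grey bench screw press, 165 x 124 mm base, C-frame 158 mm high with its column at the back (+x of the press). Origin on the bench surface straight below the screw axis; x points from the tray side (front) to the column, z up.
- watch: Round steel watch case with black dial, 37 mm across, 10 mm high, 120 g, lying loose in a shallow white nest (40 mm bore, 5 mm deep) on the tray. Origin at the centre of its underside.
- tray (a joint): Travel of the tray along +x of the press, m: 0 pulled out (as found), 0.05 fully home against the stop, where the nest is centred under the ram. It slides with about 2 N and stays where it is left.
- tray_handle (a point): Middle of the top edge of the upright aluminium tab at the front end of the tray; the tab is 10 mm thick (along press x), 44 mm wide (press y), 34 mm high, its top about 49 mm above the bench, and stands 118 mm in front of the nest centre. Push its front face along +x of the press, or grip it across its width.
- ram: Steel ram, 22 mm thick, on the screw axis (origin on it), with a white cup-shaped die, 39 mm across, at its foot. The die is packed to a different height for each job (+-3 mm), so poses do not tell where it meets the watch. It is sprung: it presses with 70 N (preload) as soon as it meets the watch, and 15 N more per further mm of ram travel (60 N more for a quarter turn).
- screw (a joint): Turn of screw and crank, rad, growing clockwise from above, which lowers the ram 16 mm per turn. Found at 0 to 1.5; the die meets the watch somewhere from 2.7 to 5.2. Friction holds the screw where it is left, also under load. At the knob, free winding takes 4 to 9 N, meeting the watch adds about 3 N within 10 degrees and the quarter turn 3 N more.
- crank_hub (a point): Point on the screw axis at the top of the crank's hub, about 196 mm above the bench; it sinks with the ram.
- crank_knob (a point): Centre of the upright black crank knob: a 19 to 21 mm thick, 44 mm high handle that spins freely on its pin, 50 mm from the screw axis, centre about 215 mm above the bench at screw 0 and sinking 16 mm per turn. Pinched from above, it can be led round the whole circle without turning the gripper. The crank arm lies 22 mm below this point.
- jar: White screw-lid jar, 49 mm across, 32 mm high; bystander.
- bottle: Small amber oil bottle with white cap, 31 mm across, 60 mm high; bystander.
- gold_watch: Small gold watch head, 34 x 25 x 10 mm, lying on the bench; bystander.
There are look-alikes about, which are no part of the job. Of the things that look like the watch, the middle-sized one is meant.

How it is judged:
By the outcome, as a careful person would: the job done as asked, in the order asked, and still so for the second after the job is handed in, with the robot touching nothing.
It also fails if it takes over 72 s, if anything falls off the work surface, if the arm or the gripper's body presses on something with over 40 N, if the wrist force passes 120 N, or if a joint passes its speed limit or range.

## Working session

There is one attempt and no reset: what is moved stays moved. The work goes in short steps, Python scripts to look and compute and a tool call to move; the robot and the scene stay as the last step left them, time stands still between calls to the robot, and variables do not carry over. Pictures are saved under pics/ and viewed, at most 10 in all, crops included, and the job is handed in when it is done.

Besides the shell and the picture viewer there is one more tool, called after ">>>" in YAML: its name, and indented under it one key for each argument. carry_out: Moves the arm, as the interface text tells. Its arguments: {"type":"object","properties":{"linear":{"type":"array","items":{"type":"array","items":{"type":"number"}}},"rotation":{"type":"array","items":{"type":"array","items":{"type":"number"}}},"grip":{"type":"array","items":{"type":"number"}},"grip_force":{"type":"number"}},"required":["linear","rotation","grip"]}

```bash
mkdir -p pics; cat > h.py <<'E'
import numpy as np, cv2
from workcell import bot
def px(name,P,m=None):
    m=m or bot.camera_model(name); T=np.array(m["camera_from_world"]); p=T[:3,:3]@np.array(P,float)+T[:3,3]
    K=np.array([[m["fx"],0,m["cx"]],[0,m["fy"],m["cy"]],[0,0,1]])
    q=np.array([[p[0],-p[1],-p[2]]])
    return cv2.projectPoints(q,np.zeros(3),np.zeros(3),K,np.array(m["distortion"],float))[0].ravel()
def ray(name,uv,m=None):
    m=m or bot.camera_model(name); T=np.array(m["camera_from_world"])
    K=np.array([[m["fx"],0,m["cx"]],[0,m["fy"],m["cy"]],[0,0,1]])
    a=cv2.undistortPoints(np.array([[uv]],float),K,np.array(m["distortion"],float)).ravel()
    R=T[:3,:3]; d=R.T@np.array([a[0],-a[1],-1]); return -R.T@T[:3,3], d/np.linalg.norm(d)
def onz(name,uv,z,m=None):
    o,d=ray(name,uv,m); return o+d*(z-o[2])/d[2]
def tri(*rs):
    A=sum(np.eye(3)-np.outer(d,d) for o,d in rs); b=sum((np.eye(3)-np.outer(d,d))@o for o,d in rs)
    X=np.linalg.solve(A,b); return X,[float(np.linalg.norm((np.eye(3)-np.outer(d,d))@(X-o))) for o,d in rs]
E
python3 - <<'E'
from h import *
print(bot.get_obs(), bot.tcp_to_tips)
a=bot.camera("side");b=bot.camera("top")
cv2.imwrite("pics/side.png",a);cv2.imwrite("pics/top.png",b)
for n in("side","top"):
    m=bot.camera_model(n);T=np.array(m["camera_from_world"]);print(n,-T[:3,:3].T@T[:3,3],-T[2,:3],m["fx"])
E
```

```text
{'time': 0.0, 'q': array([-6.92128700e+01,  5.01286453e+00,  1.00329555e+01,  9.50966982e+01,
       -2.12790382e-04,  9.00016281e+01]), 'qd': array([ 0.09611161, -0.02201043,  0.02948726,  0.03778849, -0.07394672,
        0.00457141]), 'joint_efforts': array([ 6.74944895e-04, -5.20384240e+01,  4.64806759e+01,  1.62789132e-02,
        1.37580153e-05, -7.06571655e-06]), 'ee_pos': array([ 0.1951199 , -0.51400742,  0.23855268]), 'tcp_rot': array([-1.79923393e+02,  2.14967067e-04,  2.07855022e+01]), 'wrist_force': array([0.1261332 , 0.69871361, 0.11635875]), 'torque': array([-0.02986746,  0.01628814, -0.01508275]), 'grasp_force': 0.0, 'opening': 0.08523099958029806} 0.008
side [ 0.25418078 -0.61566894  0.64229429] [ 0.39257117  0.72555773 -0.56520249] 466.83274695976775
top [0.46174842 0.00612968 0.98412191] [ 0.1423824   0.00838993 -0.98977617] 401.4012683487942
```

View pics/side.png

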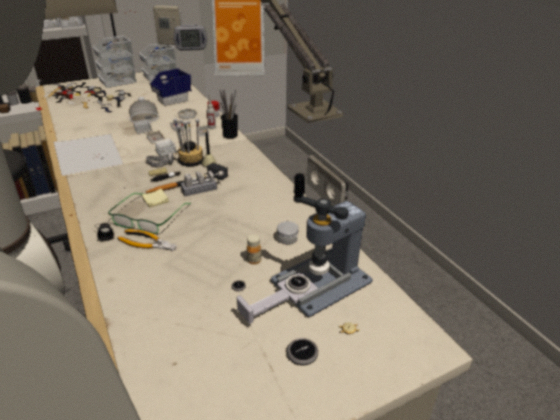

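View pics/top.png

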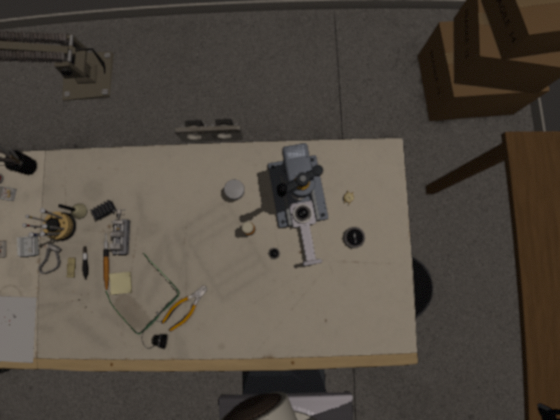

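The side view shows the press at about (325,250), with the tray handle near (245,305). Three things look like the watch: a large one at side (302,350), one in the nest at (297,284), and a small one at (239,285). The nested, middle-sized one fits the description. I'll confirm that in an enlarged crop.

```bash
python3 - <<'E'
from h import *
a=cv2.imread("pics/side.png")[160:370,225:385];b=cv2.imread("pics/top.png")[135:275,225:365]
a=cv2.resize(a,None,fx=2.8,fy=2.8,interpolation=3);b=cv2.resize(b,None,fx=2.5,fy=2.5,interpolation=3)
c=np.zeros((588,800,3),np.uint8);c[:a.shape[0],:a.shape[1]]=a;c[:b.shape[0],450:450+b.shape[1]]=b
cv2.imwrite("pics/crop.png",np.clip(c.astype(float)*1.5,0,255).astype(np.uint8))
E
```

```text
(no output)
```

View pics/crop.png

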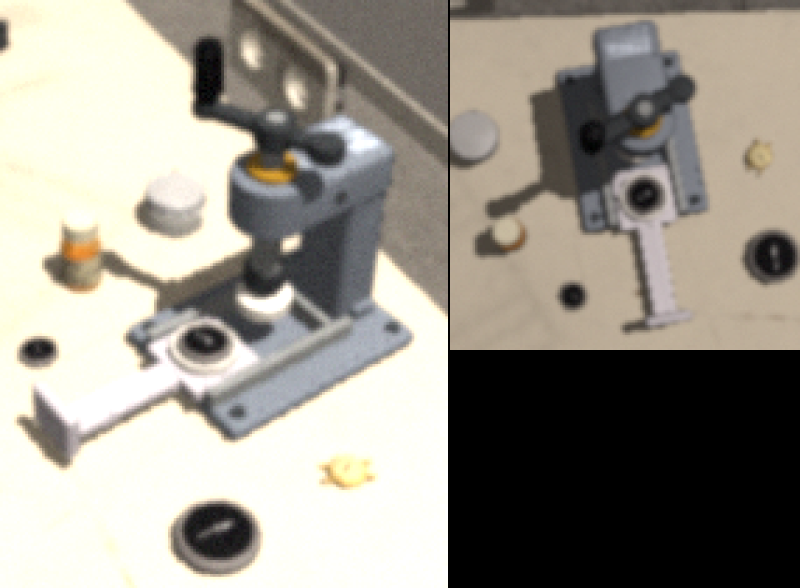

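The crop confirms it: the middle-sized watch sits in the nest. In full-image pixels:
- **Knob:** side (299,186), top (282,189).
- **Hub:** side (324,202), top (303,177).
- **Tab top:** side (245,304), top (307,263).
- **Watch:** side (298,282), top (303,213).

```bash
python3 - <<'E'
from h import *
P={}
for n,s,t in [("knob",(299.3,185.7),(281.8,189)),("hub",(323.9,202.1),(303,177)),("tab",(244.6,303.9),(307,263)),("watch",(298.2,282.1),(303,213)),("cweight",(342,213),(317.5,170.5)),("large",(303,350),(354,237.5)),("small",(239,285),(274,253.5)),("gold",(349,328),(349,197)),("bottlecap",(254,238),(248,228)),("jarlid",(287,228),(233.5,189))]:
    X,e=tri(ray("side",s),ray("top",t));P[n]=X;print(n,X.round(4),np.round(e,4))
v=P["watch"]-P["tab"];print("press yaw",np.degrees(np.arctan2(v[1],v[0])),np.hypot(*v[:2]))
v=P["hub"]-P["tab"];print("press yaw",np.degrees(np.arctan2(v[1],v[0])),np.hypot(*v[:2]))
v=P["knob"]-P["hub"];print("crank",np.degrees(np.arctan2(v[1],v[0])),np.hypot(*v[:2]))
E
```

```text
knob [ 0.6099 -0.0052  0.211 ] [0.0007 0.0007]
hub [ 0.636  -0.0485  0.1943] [0.0011 0.0011]
tab [ 0.4688 -0.0628  0.0345] [0.0028 0.0028]
watch [ 0.5846 -0.0568  0.0334] [0.0003 0.0003]
cweight [ 0.6521 -0.0799  0.1853] [0.0004 0.0004]
large [ 0.525  -0.1809  0.0083] [0.0006 0.0006]
small [0.4921 0.015  0.0046] [0.0006 0.0006]
gold [ 0.6245 -0.174   0.0044] [0.001 0.001]
bottlecap [0.5514 0.0728 0.0598] [0.0013 0.0013]
jarlid [0.6487 0.1092 0.0287] [0.0004 0.0004]
press yaw 2.985816608180387 0.11597363746360399
press yaw 4.888550407347497 0.16774153980375225
crank 121.01939908934447 0.0506321737116248
```

>>> carry_out:
  linear:
    - [0.47, 0.94, 0]
    - [0.47, 0.94, 0]
    - [0.47, 0.94, 0]
    - [0.47, 0.94, 0]
    - [0.47, 0.94, 0]
    - [0.47, 0.94, 0]
    - [0.47, 0.94, 0]
    - [0.47, 0.94, 0]
    - [0.47, 0.94, 0]
    - [0.47, 0.94, 0]
    - [0.47, 0.94, 0]
    - [0.47, 0.94, 0]
  rotation:
    - [0, 0, -0.16]
    - [0, 0, -0.16]
    - [0, 0, -0.16]
    - [0, 0, -0.16]
    - [0, 0, -0.16]
    - [0, 0, -0.16]
    - [0, 0, -0.16]
    - [0, 0, -0.16]
    - [0, 0, -0.16]
    - [0, 0, -0.16]
    - [0, 0, -0.16]
    - [0, 0, -0.16]
  grip: [1, 1, 1, 1, 1, 1, 1, 1, 1, 1, 1, 1]
  grip_force: 60

```text
time: 1.3
ee_pos: [0.3082, -0.2877, 0.239]
tcp_rot: [-180.0, 0.0, 5.4]
wrist_force: [1.0, 0.6, -0.8]
opening: 0.0003
grasp_force: 0.0
```

>>> carry_out:
  linear:
    - [0.47, 0.94, 0]
    - [0.47, 0.94, 0]
    - [0.47, 0.94, 0]
    - [0.47, 0.94, 0]
    - [0.47, 0.94, 0]
    - [0.47, 0.94, 0]
    - [0.47, 0.94, 0]
    - [0.47, 0.94, 0]
    - [0.47, 0.94, 0]
    - [0.47, 0.94, 0]
    - [0.47, 0.94, 0]
    - [0.47, 0.94, 0]
  rotation:
    - [0, 0, 0]
    - [0, 0, 0]
    - [0, 0, 0]
    - [0, 0, 0]
    - [0, 0, 0]
    - [0, 0, 0]
    - [0, 0, 0]
    - [0, 0, 0]
    - [0, 0, 0]
    - [0, 0, 0]
    - [0, 0, 0]
    - [0, 0, 0]
  grip: [1, 1, 1, 1, 1, 1, 1, 1, 1, 1, 1, 1]

```text
time: 2.5
ee_pos: [0.421, -0.0621, 0.239]
tcp_rot: [-180.0, 0.0, 5.4]
wrist_force: [0.1, -0.9, 0.4]
opening: -0.0001
grasp_force: 0.0
```

```bash
python3 - <<'E'
from h import *
o=bot.get_obs();print(o["time"],o["ee_pos"],o["tcp_rot"],o["wrist_force"])
m=bot.camera_model("wrist");w=bot.camera("wrist");cv2.imwrite("pics/w1.png",w)
import pickle;pickle.dump(m,open("w1.pkl","wb"))
for n,p in dict(knob=(.61,-.0052,.22),hub=(.636,-.0485,.196),tab=(.469,-.063,.049),watch=(.5846,-.0568,.03)).items(): print(n,px("wrist",p,m).round(1))
E
```

```text
2.5 [ 0.42098034 -0.06213396  0.23901884] [-1.79993385e+02  2.39628972e-02  5.42962721e+00] [ 0.10815474 -0.93253775  0.40954437]
knob [ 173.2 -262.7]
hub [ 302.4 -269.7]
tab [292.  136.4]
watch [297.6   5.4]
```

View pics/w1.png

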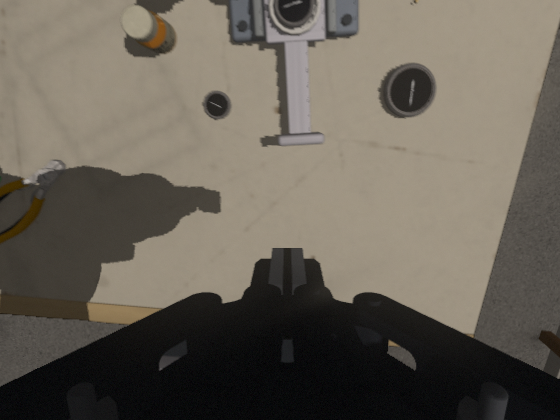

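The wrist view shows the tab's top edge from (278,140) to (324,137), with its middle near (300,138). The watch is near (294,8).

```bash
python3 - <<'E'
from h import *
import pickle;m=pickle.load(open("w1.pkl","rb"))
t=onz("wrist",(300.5,138),.049,m);w=onz("wrist",(294.5,8),.026,m);print(t,w)
a=onz("wrist",(278,140.5),.049,m);b=onz("wrist",(324,137.5),.049,m);print(np.degrees(np.arctan2((a-b)[0],(a-b)[1])),np.linalg.norm(a-b))
v=w-t;print(np.degrees(np.arctan2(v[1],v[0])),np.hypot(*v[:2]))
print(tri(ray("side",(244.6,303.9)),ray("wrist",(300.5,138),m)))
E
```

```text
[ 0.46833099 -0.07111952  0.049     ] [ 0.58336888 -0.05421678  0.026     ]
-9.153786654366945 0.043496848949131306
8.358771371114624 0.11627302968750453
(array([ 0.46820175, -0.07146871,  0.0431743 ]), [0.0002283141617141716, 0.00022831416171404867])
```

>>> carry_out:
  linear:
    - [0.046, -0.061, -0.86]
    - [0.046, -0.061, -0.86]
    - [0.046, -0.061, -0.86]
    - [0.046, -0.061, -0.86]
    - [0.046, -0.061, -0.86]
    - [0.046, -0.061, -0.86]
    - [0.046, -0.061, -0.86]
    - [0.046, -0.061, -0.86]
    - [0.046, -0.061, -0.86]
    - [0.046, -0.061, -0.86]
    - [0.046, -0.061, -0.86]
    - [0.046, -0.061, -0.86]
  rotation:
    - [0, 0, 0.1]
    - [0, 0, 0.1]
    - [0, 0, 0.1]
    - [0, 0, 0.1]
    - [0, 0, 0]
    - [0, 0, 0]
    - [0, 0, 0]
    - [0, 0, 0]
    - [0, 0, 0]
    - [0, 0, 0]
    - [0, 0, 0]
    - [0, 0, 0]
  grip: [1, 1, 1, 1, 1, 1, 1, 1, 1, 1, 1, 1]

```text
time: 3.75
ee_pos: [0.4315, -0.0779, 0.032]
tcp_rot: [-180.0, 0.0, 8.6]
wrist_force: [-0.2, -0.4, 0.3]
opening: 0.0004
grasp_force: 0.0
```

>>> carry_out:
  linear:
    - [0.49, 0.074, 0]
    - [0.49, 0.074, 0]
    - [0.3, 0.045, 0]
    - [0.3, 0.045, 0]
    - [0.3, 0.045, 0]
    - [0.3, 0.045, 0]
    - [0.3, 0.045, 0]
    - [0, 0, 0]
  rotation:
    - [0, 0, 0]
    - [0, 0, 0]
    - [0, 0, 0]
    - [0, 0, 0]
    - [0, 0, 0]
    - [0, 0, 0]
    - [0, 0, 0]
    - [0, 0, 0]
  grip: [1, 1, 1, 1, 1, 1, 1, 1]

```text
time: 4.55
ee_pos: [0.4824, -0.07, 0.033]
tcp_rot: [-180.0, -0.0, 8.6]
wrist_force: [0.2, 0.1, 0.0]
opening: -0.0005
grasp_force: 0.0
```

>>> carry_out:
  linear:
    - [0.2, 0.03, 0]
    - [0.2, 0.03, 0]
    - [0.2, 0.03, 0]
  rotation:
    - [0, 0, 0]
    - [0, 0, 0]
    - [0, 0, 0]
  grip: [1, 1, 1]

```text
time: 4.85
ee_pos: [0.4936, -0.0683, 0.0328]
tcp_rot: [-180.0, 0.0, 8.6]
wrist_force: [-1.1, 0.1, 0.4]
opening: 0.0002
grasp_force: 0.9
```

>>> carry_out:
  linear:
    - [0.2, 0.03, 0]
    - [0.15, 0.022, 0]
    - [0.1, 0.015, 0]
  rotation:
    - [0, 0, 0]
    - [0, 0, 0]
    - [0, 0, 0]
  grip: [1, 1, 1]

```text
time: 5.15
ee_pos: [0.5007, -0.0672, 0.0327]
tcp_rot: [-180.0, 0.3, 8.6]
wrist_force: [-20.5, -1.8, 13.3]
opening: -0.0001
grasp_force: 10.3
```

>>> carry_out:
  linear:
    - [0.1, 0.015, 0]
    - [0.05, 0.007, 0]
  rotation:
    - [0, 0, 0]
    - [0, 0, 0]
  grip: [1, 1]

```text
time: 5.35
ee_pos: [0.5007, -0.0672, 0.0327]
tcp_rot: [180.0, 0.6, 8.6]
wrist_force: [-33.9, -4.3, 22.8]
opening: -0.0001
grasp_force: 17.2
```

>>> carry_out:
  linear:
    - [-0.3, -0.045, 0]
    - [-0.9, -0.13, 0]
    - [-0.9, -0.13, 0.3]
    - [0, 0, 0.9]
    - [0, 0, 1]
    - [0, 0, 1]
    - [0, 0, 1]
    - [0, 0, 1]
    - [0, 0, 1]
    - [0, 0, 1]
    - [0, 0, 1]
    - [0, 0, 1]
  rotation:
    - [0, 0, 0]
    - [0, 0, 0]
    - [0, 0, 0]
    - [0, 0, 0]
    - [0, 0, 0]
    - [0, 0, 0]
    - [0, 0, 0]
    - [0, 0, 0]
    - [0, 0, 0]
    - [0, 0, 0]
    - [0, 0, 0]
    - [0, 0, 0]
  grip: [1, 1, 1, 1, 1, 1, 1, 1, 1, 1, 1, 1]

```text
time: 6.55
ee_pos: [0.4638, -0.0727, 0.2179]
tcp_rot: [180.0, -0.1, 8.6]
wrist_force: [-0.1, -0.3, 0.7]
opening: 0.0001
grasp_force: 0.0
```

>>> carry_out:
  linear:
    - [0, 0, 1]
    - [0, 0, 1]
    - [0, 0, 1]
    - [0, 0, 0.6]
    - [0, 0, 0]
  rotation:
    - [0, 0, 0]
    - [0, 0, 0]
    - [0, 0, 0]
    - [0, 0, 0]
    - [0, 0, 0]
  grip: [0, 0, 0, 0, 0]

```text
time: 7.05
ee_pos: [0.4643, -0.0728, 0.2906]
tcp_rot: [179.9, -0.2, 8.6]
wrist_force: [-0.2, 0.5, -0.4]
opening: 0.0428
grasp_force: 0.0
```

```bash
python3 - <<'E'
from h import *
import pickle
o=bot.get_obs();print(o["time"],o["ee_pos"],o["opening"],o["wrist_force"])
m=bot.camera_model("wrist");w=bot.camera("wrist");pickle.dump(m,open("w2.pkl","wb"))
s=bot.camera("side");cv2.imwrite("pics/w2.png",w);cv2.imwrite("pics/s2.png",s)
a=cv2.resize(s[160:340,225:385],None,fx=2.5,fy=2.5,interpolation=3);c=np.zeros((500,800,3),np.uint8)
c[:450,:400]=a;c[:300,400:]=cv2.resize(w,(400,300));cv2.imwrite("pics/c2.png",np.clip(c*1.4,0,255).astype(np.uint8))
E
```

```text
7.05 [ 0.46430844 -0.07282231  0.29060264] 0.04278884344648996 [-0.18577126  0.45919372 -0.367564  ]
```

View pics/c2.png

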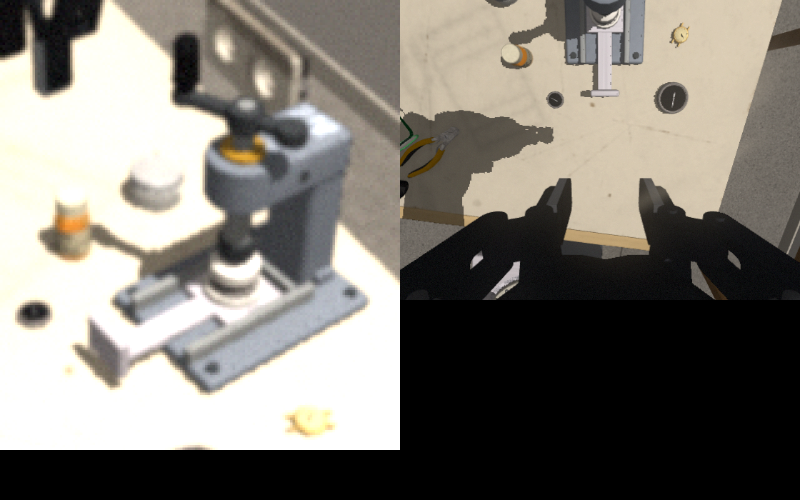

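The tray is home, with the nest under the die. Next I'll look at the crank from above with the wrist camera.

>>> carry_out:
  linear:
    - [0.26, 0.2, 0.93]
    - [0.26, 0.2, 0.93]
    - [0.26, 0.2, 0.93]
    - [0.26, 0.2, 0.93]
    - [0.26, 0.2, 0.93]
    - [0.26, 0.2, 0.93]
    - [0.26, 0.2, 0.93]
    - [0, 0, 0]
  rotation:
    - [0, 0, 0]
    - [0, 0, 0]
    - [0, 0, 0]
    - [0, 0, 0]
    - [0, 0, 0]
    - [0, 0, 0]
    - [0, 0, 0]
    - [0, 0, 0]
  grip: [0, 0, 0, 0, 0, 0, 0, 0]

```text
time: 7.95
ee_pos: [0.5007, -0.0444, 0.4197]
tcp_rot: [180.0, -0.1, 8.7]
wrist_force: [0.7, 0.4, 0.3]
opening: 0.0429
grasp_force: 0.0
```

```bash
python3 - <<'E'
from h import *
import pickle
o=bot.get_obs();print(o["time"],o["ee_pos"])
m=bot.camera_model("wrist");w=bot.camera("wrist");pickle.dump(m,open("w3.pkl","wb"))
cv2.imwrite("pics/w3.png",w)
for n,p in dict(knob=(.61,-.0052,.232),hub=(.636,-.0485,.196)).items(): print(n,px("wrist",p,m).round(1))
E
```

```text
7.95 [ 0.50065347 -0.04439751  0.41971049]
knob [261.1  60.7]
hub [311.4  45.4]
```

View pics/w3.png

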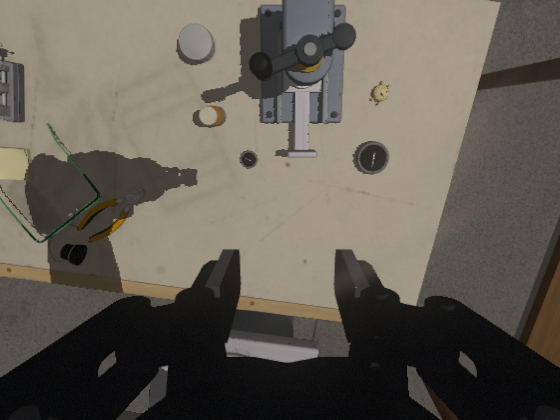

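The knob's top is at (260.5,65) and the hub at (310,49).

```bash
python3 - <<'E'
from h import *
import pickle;m=pickle.load(open("w3.pkl","rb"))
s=cv2.imread("pics/side.png");w=cv2.imread("pics/w3.png")
# knob centroid masks
g=(w.max(2)<45).astype(np.uint8);n,l,st,c=cv2.connectedComponentsWithStats(g[40:95,245:290]);print([(st[i].tolist(),(c[i]+[245,40]).round(1).tolist()) for i in range(1,n) if st[i,4]>40])
g=(s.max(2)<45).astype(np.uint8);n,l,st,c=cv2.connectedComponentsWithStats(g[165:205,285:315]);print([(st[i].tolist(),(c[i]+[285,165]).round(1).tolist()) for i in range(1,n) if st[i,4]>40])
for z in(.232,.235):print(onz("wrist",(260.5,65.5),z,m))
for z in(.192,.196):print(onz("wrist",(310,49),z,m))
print(tri(ray("wrist",(310,49),m),ray("side",(323.9,202.1))))
print(tri(ray("wrist",(260.5,65.5),m),ray("side",(299.3,178))))
print(tri(ray("wrist",(261,65.5),m),ray("side",(299.3,185.7))))
E
```

```text
[([4, 11, 41, 30, 565], [262.8, 66.2])]
[([10, 9, 20, 31, 263], [300.0, 188.4])]
[ 0.60595615 -0.00522515  0.232     ]
[ 0.60558775 -0.00550365  0.235     ]
[ 0.6333192 -0.0478351  0.192    ]
[ 0.63258076 -0.0476963   0.196     ]
(array([ 0.63375764, -0.04818865,  0.19434028]), [0.0009575442913351135, 0.0009575442913352317])
(array([ 0.60738577, -0.00523066,  0.22729685]), [0.0009578871357252608, 0.0009578871357251779])
(array([ 0.60917367, -0.00393728,  0.21035673]), [0.0005484190443760698, 0.0005484190443760763])
```

>>> carry_out:
  linear:
    - [0.886, 0.328, -0.5]
    - [0.886, 0.328, -0.5]
    - [0.886, 0.328, -0.5]
    - [0.886, 0.328, -0.5]
    - [0.886, 0.328, -0.5]
    - [0.886, 0.328, -0.5]
    - [0, 0, -0.9]
    - [0, 0, -0.9]
    - [0, 0, -0.9]
    - [0, 0, -0.9]
    - [0, 0, 0]
  rotation:
    - [0, 0, 0]
    - [0, 0, 0]
    - [0, 0, 0]
    - [0, 0, 0]
    - [0, 0, 0]
    - [0, 0, 0]
    - [0, 0, 0]
    - [0, 0, 0]
    - [0, 0, 0]
    - [0, 0, 0]
    - [0, 0, 0]
  grip: [0, 0, 0, 0, 0, 0, 0, 0, 0, 0, 0]

```text
time: 9.1
ee_pos: [0.6054, -0.0052, 0.2825]
tcp_rot: [-179.9, 0.3, 8.6]
wrist_force: [-0.6, -0.3, 0.0]
opening: 0.0425
grasp_force: 0.0
```

>>> carry_out:
  linear:
    - [0, 0, -0.8]
    - [0, 0, -0.8]
    - [0, 0, -0.8]
    - [0, 0, -0.8]
    - [0, 0, -0.7]
    - [0, 0, 0]
  rotation:
    - [0, 0, 0]
    - [0, 0, 0]
    - [0, 0, 0]
    - [0, 0, 0]
    - [0, 0, 0]
    - [0, 0, 0]
  grip: [0, 0, 0, 0, 0, 0]

```text
time: 9.7
ee_pos: [0.6055, -0.0053, 0.2068]
tcp_rot: [-180.0, 0.2, 8.6]
wrist_force: [-0.3, 0.5, 0.2]
opening: 0.0424
grasp_force: 0.0
```

>>> carry_out:
  linear:
    - [0, 0, 0]
    - [0, 0, 0]
    - [0, 0, 0]
    - [0, 0, 0]
    - [0, 0, 0]
  rotation:
    - [0, 0, 0]
    - [0, 0, 0]
    - [0, 0, 0]
    - [0, 0, 0]
    - [0, 0, 0]
  grip: [1, 1, 1, 1, 1]
  grip_force: 60

```text
time: 10.2
ee_pos: [0.6064, -0.0042, 0.2103]
tcp_rot: [-179.9, -0.1, 8.7]
wrist_force: [-1.6, 4.8, 0.4]
opening: 0.0177
grasp_force: 59.1
```

```bash
cat > plan.py <<'E'
import numpy as np,sys
a0,R=121.0,50.0
def P(s): a=np.radians(a0-s); return np.array([R*np.cos(a),R*np.sin(a),-16*s/360])
s0,step,n=map(float,sys.argv[1:4])
print([[float(v) for v in ((P(s0+(i+1)*step)-P(s0+i*step))/20).round(3)] for i in range(int(n))])
E
for s in 0 10 20 30 40 50 60;do python3 plan.py $s 5 2;done
python3 -c "
from h import *
o=bot.get_obs();print(o['ee_pos'],o['wrist_force'],o['opening'],o['grasp_force'])"
```

```text
[[0.192, 0.104, -0.011], [0.2, 0.087, -0.011]]
[[0.207, 0.069, -0.011], [0.212, 0.051, -0.011]]
[[0.216, 0.032, -0.011], [0.218, 0.013, -0.011]]
[[0.218, -0.006, -0.011], [0.217, -0.025, -0.011]]
[[0.214, -0.043, -0.011], [0.209, -0.062, -0.011]]
[[0.203, -0.08, -0.011], [0.195, -0.097, -0.011]]
[[0.186, -0.114, -0.011], [0.175, -0.13, -0.011]]
[ 0.60635469 -0.0041592   0.21029696] [-1.59242092  4.79617594  0.41309904] 0.017665371367369488 59.110790491104126
```

>>> carry_out:
  linear:
    - [0.192, 0.104, -0.011]
    - [0.2, 0.087, -0.011]
    - [0.207, 0.069, -0.011]
    - [0.212, 0.051, -0.011]
    - [0.216, 0.032, -0.011]
    - [0.218, 0.013, -0.011]
  rotation:
    - [0, 0, 0]
    - [0, 0, 0]
    - [0, 0, 0]
    - [0, 0, 0]
    - [0, 0, 0]
    - [0, 0, 0]
  grip: [1, 1, 1, 1, 1, 1]

```text
time: 10.8
ee_pos: [0.6301, 0.0027, 0.209]
tcp_rot: [-179.9, 0.1, 8.7]
wrist_force: [-8.4, 3.8, 2.9]
opening: 0.0175
grasp_force: 59.5
```

```bash
cat > st.py <<'E'
from h import *
import sys
C=np.array([float(sys.argv[1]),float(sys.argv[2])]) if len(sys.argv)>2 else np.array([.6325,-.0475])
o=bot.get_obs();d=o["ee_pos"][:2]-C;a=np.arctan2(d[1],d[0]);t=np.array([np.sin(a),-np.cos(a)]);r=d/np.linalg.norm(d);f=o["wrist_force"]
print("t %.2f ang %.2f s %.1f R %.1f z %.4f | Ft %.2f Fr %.2f Fz %.2f op %.4f"%(o["time"],np.degrees(a),121-np.degrees(a),1e3*np.linalg.norm(d),o["ee_pos"][2],-f[:2]@t,f[:2]@r,f[2],o["opening"]))
E
python3 st.py; python3 plan.py 30 5 6
```

```text
t 10.80 ang 92.70 s 28.3 R 50.2 z 0.2090 | Ft 8.18 Fr 4.18 Fz 2.93 op 0.0175
[[0.218, -0.006, -0.011], [0.217, -0.025, -0.011], [0.214, -0.043, -0.011], [0.209, -0.062, -0.011], [0.203, -0.08, -0.011], [0.195, -0.097, -0.011]]
```

>>> carry_out:
  linear:
    - [0.218, -0.006, -0.011]
    - [0.217, -0.025, -0.011]
    - [0.214, -0.043, -0.011]
    - [0.209, -0.062, -0.011]
    - [0.203, -0.08, -0.011]
    - [0.195, -0.097, -0.011]
  rotation:
    - [0, 0, 0]
    - [0, 0, 0]
    - [0, 0, 0]
    - [0, 0, 0]
    - [0, 0, 0]
    - [0, 0, 0]
  grip: [1, 1, 1, 1, 1, 1]

```text
time: 11.4
ee_pos: [0.6556, -0.0034, 0.2076]
tcp_rot: [-179.9, 0.0, 8.7]
wrist_force: [-6.6, 5.8, 2.1]
opening: 0.0169
grasp_force: 59.5
```

```bash
python3 st.py; for s in 60 70 80 90 100 110 120 130 140 150 160 170;do echo $s; python3 plan.py $s 5 2;done
```

```text
t 11.40 ang 62.35 s 58.6 R 49.7 z 0.2076 | Ft 8.57 Fr 2.05 Fz 2.14 op 0.0169
60
[[0.186, -0.114, -0.011], [0.175, -0.13, -0.011]]
70
[[0.163, -0.145, -0.011], [0.15, -0.158, -0.011]]
80
[[0.136, -0.171, -0.011], [0.12, -0.182, -0.011]]
90
[[0.104, -0.192, -0.011], [0.087, -0.2, -0.011]]
100
[[0.069, -0.207, -0.011], [0.051, -0.212, -0.011]]
110
[[0.032, -0.216, -0.011], [0.013, -0.218, -0.011]]
120
[[-0.006, -0.218, -0.011], [-0.025, -0.217, -0.011]]
130
[[-0.043, -0.214, -0.011], [-0.062, -0.209, -0.011]]
140
[[-0.08, -0.203, -0.011], [-0.097, -0.195, -0.011]]
150
[[-0.114, -0.186, -0.011], [-0.13, -0.175, -0.011]]
160
[[-0.145, -0.163, -0.011], [-0.158, -0.15, -0.011]]
170
[[-0.171, -0.136, -0.011], [-0.182, -0.12, -0.011]]
```

>>> carry_out:
  linear:
    - [0.186, -0.114, -0.011]
    - [0.175, -0.13, -0.011]
  rotation:
    - [0, 0, 0]
    - [0, 0, 0]
  grip: [1, 1]

```text
time: 11.6
ee_pos: [0.6629, -0.0083, 0.2072]
tcp_rot: [-179.9, 0.0, 8.7]
wrist_force: [-6.2, 5.9, 2.9]
opening: 0.0174
grasp_force: 59.5
```

>>> carry_out:
  linear:
    - [0.163, -0.145, -0.011]
    - [0.15, -0.158, -0.011]
  rotation:
    - [0, 0, 0]
    - [0, 0, 0]
  grip: [1, 1]

```text
time: 11.8
ee_pos: [0.6692, -0.0143, 0.2067]
tcp_rot: [-179.9, 0.0, 8.7]
wrist_force: [-5.3, 5.6, 2.2]
opening: 0.0173
grasp_force: 59.5
```

>>> carry_out:
  linear:
    - [0.136, -0.171, -0.011]
    - [0.12, -0.182, -0.011]
  rotation:
    - [0, 0, 0]
    - [0, 0, 0]
  grip: [1, 1]

```text
time: 12.0
ee_pos: [0.6743, -0.0213, 0.2062]
tcp_rot: [-179.9, 0.0, 8.7]
wrist_force: [-5.6, 5.8, 2.5]
opening: 0.0173
grasp_force: 59.5
```

>>> carry_out:
  linear:
    - [0.104, -0.192, -0.011]
    - [0.087, -0.2, -0.011]
  rotation:
    - [0, 0, 0]
    - [0, 0, 0]
  grip: [1, 1]

```text
time: 12.2
ee_pos: [0.6782, -0.0291, 0.2058]
tcp_rot: [-179.9, 0.0, 8.7]
wrist_force: [-4.1, 7.1, 2.4]
opening: 0.0176
grasp_force: 59.5
```

>>> carry_out:
  linear:
    - [0.069, -0.207, -0.011]
    - [0.051, -0.212, -0.011]
  rotation:
    - [0, 0, 0]
    - [0, 0, 0]
  grip: [1, 1]

```text
time: 12.4
ee_pos: [0.6806, -0.0373, 0.2053]
tcp_rot: [-179.9, -0.0, 8.7]
wrist_force: [-5.6, 7.7, 2.5]
opening: 0.0177
grasp_force: 59.5
```

```bash
python3 st.py
```

```text
t 12.40 ang 11.93 s 109.1 R 49.2 z 0.2053 | Ft 8.69 Fr -3.91 Fz 2.54 op 0.0177
```

>>> carry_out:
  linear:
    - [0.032, -0.216, -0.011]
    - [0.013, -0.218, -0.011]
  rotation:
    - [0, 0, 0]
    - [0, 0, 0]
  grip: [1, 1]

```text
time: 12.6
ee_pos: [0.6816, -0.0458, 0.2049]
tcp_rot: [-179.8, -0.0, 8.7]
wrist_force: [-4.3, 7.6, 1.1]
opening: 0.0174
grasp_force: 59.5
```

>>> carry_out:
  linear:
    - [-0.006, -0.218, -0.011]
    - [-0.025, -0.217, -0.011]
  rotation:
    - [0, 0, 0]
    - [0, 0, 0]
  grip: [1, 1]

```text
time: 12.8
ee_pos: [0.6811, -0.0544, 0.2045]
tcp_rot: [-179.8, -0.0, 8.7]
wrist_force: [-3.7, 9.0, 1.7]
opening: 0.0175
grasp_force: 59.5
```

>>> carry_out:
  linear:
    - [-0.043, -0.214, -0.011]
    - [-0.062, -0.209, -0.011]
  rotation:
    - [0, 0, 0]
    - [0, 0, 0]
  grip: [1, 1]

```text
time: 13.0
ee_pos: [0.6792, -0.0627, 0.204]
tcp_rot: [-179.8, -0.1, 8.7]
wrist_force: [-3.0, 9.0, 1.0]
opening: 0.0174
grasp_force: 59.5
```

>>> carry_out:
  linear:
    - [-0.08, -0.203, -0.011]
    - [-0.097, -0.195, -0.011]
  rotation:
    - [0, 0, 0]
    - [0, 0, 0]
  grip: [1, 1]

```text
time: 13.2
ee_pos: [0.6758, -0.0706, 0.2036]
tcp_rot: [-179.8, -0.1, 8.7]
wrist_force: [-0.7, 10.2, 1.3]
opening: 0.0173
grasp_force: 59.5
```

>>> carry_out:
  linear:
    - [-0.114, -0.186, -0.011]
    - [-0.13, -0.175, -0.011]
  rotation:
    - [0, 0, 0]
    - [0, 0, 0]
  grip: [1, 1]

```text
time: 13.4
ee_pos: [0.6712, -0.0778, 0.2032]
tcp_rot: [-179.8, -0.1, 8.7]
wrist_force: [0.9, 10.5, 0.5]
opening: 0.0176
grasp_force: 59.5
```

```bash
python3 st.py;cat > log.py <<'E'
import numpy as np
L=[l.split() for l in open('log.txt') if l.strip()]
D=np.array([[float(v) for v in l] for l in L])
from scipy.optimize import least_squares
c=least_squares(lambda p:np.hypot(D[:,0]-p[0],D[:,1]-p[1])-p[2],[.6325,-.0475,.05]).x;print("fit",c.round(4))
for x,y,fx,fy in D:
    a=np.arctan2(y-c[1],x-c[0]);print("%.1f Ft %.2f Fr %.2f"%((121-np.degrees(a))%360,-(fx*np.sin(a)-fy*np.cos(a)),fx*np.cos(a)+fy*np.sin(a)))
E
for s in 160 170 180 190 200 210 220 230 240 250 260 270 280 290 300 310;do echo $s; python3 plan.py $s 5 2;done
```

```text
t 13.40 ang -38.07 s 159.1 R 49.2 z 0.2032 | Ft 8.77 Fr -5.76 Fz 0.46 op 0.0176
160
[[-0.145, -0.163, -0.011], [-0.158, -0.15, -0.011]]
170
[[-0.171, -0.136, -0.011], [-0.182, -0.12, -0.011]]
180
[[-0.192, -0.104, -0.011], [-0.2, -0.087, -0.011]]
190
[[-0.207, -0.069, -0.011], [-0.212, -0.051, -0.011]]
200
[[-0.216, -0.032, -0.011], [-0.218, -0.013, -0.011]]
210
[[-0.218, 0.006, -0.011], [-0.217, 0.025, -0.011]]
220
[[-0.214, 0.043, -0.011], [-0.209, 0.062, -0.011]]
230
[[-0.203, 0.08, -0.011], [-0.195, 0.097, -0.011]]
240
[[-0.186, 0.114, -0.011], [-0.175, 0.13, -0.011]]
250
[[-0.163, 0.145, -0.011], [-0.15, 0.158, -0.011]]
260
[[-0.136, 0.171, -0.011], [-0.12, 0.182, -0.011]]
270
[[-0.104, 0.192, -0.011], [-0.087, 0.2, -0.011]]
280
[[-0.069, 0.207, -0.011], [-0.051, 0.212, -0.011]]
290
[[-0.032, 0.216, -0.011], [-0.013, 0.218, -0.011]]
300
[[0.006, 0.218, -0.011], [0.025, 0.217, -0.011]]
310
[[0.043, 0.214, -0.011], [0.062, 0.209, -0.011]]
```

>>> carry_out:
  linear:
    - [-0.145, -0.163, -0.011]
    - [-0.158, -0.15, -0.011]
  rotation:
    - [0, 0, 0]
    - [0, 0, 0]
  grip: [1, 1]

```text
time: 13.6
ee_pos: [0.6654, -0.0841, 0.2027]
tcp_rot: [-179.8, -0.2, 8.7]
wrist_force: [2.1, 9.5, -0.0]
opening: 0.0177
grasp_force: 59.5
```

>>> carry_out:
  linear:
    - [-0.171, -0.136, -0.011]
    - [-0.182, -0.12, -0.011]
  rotation:
    - [0, 0, 0]
    - [0, 0, 0]
  grip: [1, 1]

```text
time: 13.8
ee_pos: [0.6586, -0.0893, 0.2023]
tcp_rot: [-179.9, -0.2, 8.7]
wrist_force: [4.8, 8.8, -0.9]
opening: 0.0176
grasp_force: 59.4
```

>>> carry_out:
  linear:
    - [-0.192, -0.104, -0.011]
    - [-0.2, -0.087, -0.011]
  rotation:
    - [0, 0, 0]
    - [0, 0, 0]
  grip: [1, 1]

```text
time: 14.0
ee_pos: [0.6511, -0.0933, 0.2019]
tcp_rot: [-179.9, -0.2, 8.7]
wrist_force: [6.4, 8.5, -0.6]
opening: 0.0173
grasp_force: 59.3
```

>>> carry_out:
  linear:
    - [-0.207, -0.069, -0.011]
    - [-0.212, -0.051, -0.011]
  rotation:
    - [0, 0, 0]
    - [0, 0, 0]
  grip: [1, 1]

```text
time: 14.2
ee_pos: [0.6431, -0.096, 0.2015]
tcp_rot: [-179.9, -0.3, 8.7]
wrist_force: [8.8, 7.1, -1.5]
opening: 0.0173
grasp_force: 59.2
```

>>> carry_out:
  linear:
    - [-0.216, -0.032, -0.011]
    - [-0.218, -0.013, -0.011]
  rotation:
    - [0, 0, 0]
    - [0, 0, 0]
  grip: [1, 1]

```text
time: 14.4
ee_pos: [0.6349, -0.0972, 0.2012]
tcp_rot: [-180.0, -0.3, 8.7]
wrist_force: [12.2, 5.8, -2.4]
opening: 0.0172
grasp_force: 59.0
```

```bash
cat > log.txt <<'E'
.6301 .0027 -8.4 3.8
.6556 -.0034 -6.6 5.8
.6629 -.0083 -6.2 5.9
.6692 -.0143 -5.3 5.6
.6743 -.0213 -5.6 5.8
.6782 -.0291 -4.1 7.1
.6806 -.0373 -5.6 7.7
.6816 -.0458 -4.3 7.6
.6811 -.0544 -3.7 9.0
.6792 -.0627 -3.0 9.0
.6758 -.0706 -0.7 10.2
.6712 -.0778 0.9 10.5
E
python3 log.py;python3 st.py
```

```text
fit [ 0.6316 -0.0473  0.05  ]
29.3 Ft 8.28 Fr 4.05
59.7 Ft 8.57 Fr 1.92
69.8 Ft 8.53 Fr 0.72
79.7 Ft 7.70 Fr -0.29
89.7 Ft 7.87 Fr -1.77
99.7 Ft 8.10 Fr -1.24
109.5 Ft 8.66 Fr -3.95
119.3 Ft 7.72 Fr -4.07
129.2 Ft 8.38 Fr -4.95
139.0 Ft 7.64 Fr -5.63
148.8 Ft 8.69 Fr -5.38
158.6 Ft 8.86 Fr -5.70
t 14.40 ang -87.21 s 208.2 R 49.8 z 0.2012 | Ft 12.45 Fr -5.20 Fz -2.38 op 0.0172
```

>>> carry_out:
  linear:
    - [-0.218, 0.006, -0.011]
  rotation:
    - [0, 0, 0]
  grip: [1]

```text
time: 14.5
ee_pos: [0.6307, -0.0973, 0.201]
tcp_rot: [-180.0, -0.4, 8.7]
wrist_force: [13.0, 3.9, -3.0]
opening: 0.0175
grasp_force: 58.9
```

>>> carry_out:
  linear:
    - [-0.217, 0.025, -0.011]
  rotation:
    - [0, 0, 0]
  grip: [1]

```text
time: 14.6
ee_pos: [0.6265, -0.0971, 0.2008]
tcp_rot: [180.0, -0.4, 8.7]
wrist_force: [13.6, 1.7, -2.4]
opening: 0.0176
grasp_force: 58.8
```

>>> carry_out:
  linear:
    - [-0.214, 0.043, -0.011]
  rotation:
    - [0, 0, 0]
  grip: [1]

```text
time: 14.7
ee_pos: [0.6223, -0.0965, 0.2006]
tcp_rot: [179.9, -0.4, 8.7]
wrist_force: [12.8, 1.8, -2.6]
opening: 0.0176
grasp_force: 58.8
```

>>> carry_out:
  linear:
    - [-0.209, 0.062, -0.011]
  rotation:
    - [0, 0, 0]
  grip: [1]

```text
time: 14.8
ee_pos: [0.6181, -0.0955, 0.2003]
tcp_rot: [179.9, -0.4, 8.6]
wrist_force: [12.5, -0.8, -3.0]
opening: 0.0176
grasp_force: 58.8
```

>>> carry_out:
  linear:
    - [-0.203, 0.08, -0.011]
  rotation:
    - [0, 0, 0]
  grip: [1]

```text
time: 14.9
ee_pos: [0.6141, -0.0942, 0.2002]
tcp_rot: [179.9, -0.4, 8.6]
wrist_force: [12.8, -2.3, -3.1]
opening: 0.0173
grasp_force: 58.8
```

>>> carry_out:
  linear:
    - [-0.195, 0.097, -0.011]
  rotation:
    - [0, 0, 0]
  grip: [1]

```text
time: 15.0
ee_pos: [0.6102, -0.0925, 0.2]
tcp_rot: [179.9, -0.4, 8.6]
wrist_force: [12.1, -3.3, -2.6]
opening: 0.017
grasp_force: 58.9
```

```bash
cat >> log.txt <<'E'
.6654 -.0841 2.1 9.5
.6586 -.0893 4.8 8.8
.6511 -.0933 6.4 8.5
.6431 -.096 8.8 7.1
.6349 -.0972 12.2 5.8
E
python3 log.py | tail -7;python3 st.py
```

```text
148.8 Ft 8.69 Fr -5.38
158.6 Ft 8.87 Fr -5.70
168.4 Ft 7.97 Fr -5.58
178.3 Ft 8.80 Fr -4.81
188.0 Ft 9.21 Fr -5.33
197.7 Ft 10.20 Fr -4.89
207.2 Ft 12.56 Fr -4.98
t 15.00 ang -116.38 s 237.4 R 50.2 z 0.2000 | Ft 12.32 Fr -2.43 Fz -2.57 op 0.0170
```

```bash
cat >> log.txt <<'E'
.6307 -.0973 13 3.9
.6265 -.0971 13.6 1.7
.6223 -.0965 12.8 1.8
.6181 -.0955 12.5 -.8
.6141 -.0942 12.8 -2.3
.6102 -.0925 12.1 -3.3
E
python3 log.py | (head -1;tail -9)
```

```text
fit [ 0.6316 -0.0473  0.05  ]
```

```bash
python3 log.py | tail -9; for s in 240 250 260 270 280 290;do echo $s; python3 plan.py $s 5 2;done
```

```text
188.0 Ft 9.21 Fr -5.32
197.7 Ft 10.20 Fr -4.88
207.2 Ft 12.56 Fr -4.97
212.0 Ft 12.93 Fr -4.12
216.8 Ft 13.36 Fr -3.06
221.7 Ft 12.25 Fr -4.13
226.6 Ft 12.25 Fr -2.59
231.4 Ft 12.80 Fr -2.31
236.3 Ft 12.35 Fr -2.18
240
[[-0.186, 0.114, -0.011], [-0.175, 0.13, -0.011]]
250
[[-0.163, 0.145, -0.011], [-0.15, 0.158, -0.011]]
260
[[-0.136, 0.171, -0.011], [-0.12, 0.182, -0.011]]
270
[[-0.104, 0.192, -0.011], [-0.087, 0.2, -0.011]]
280
[[-0.069, 0.207, -0.011], [-0.051, 0.212, -0.011]]
290
[[-0.032, 0.216, -0.011], [-0.013, 0.218, -0.011]]
```

The crank force steps from about 8.5 N to about 12.5 N between 190° and 207°. That puts contact at about 194°, so I'll stop near 284° as measured.

>>> carry_out:
  linear:
    - [-0.186, 0.114, -0.011]
    - [-0.175, 0.13, -0.011]
    - [-0.163, 0.145, -0.011]
    - [-0.15, 0.158, -0.011]
    - [-0.136, 0.171, -0.011]
    - [-0.12, 0.182, -0.011]
    - [-0.104, 0.192, -0.011]
    - [-0.087, 0.2, -0.011]
  rotation:
    - [0, 0, 0]
    - [0, 0, 0]
    - [0, 0, 0]
    - [0, 0, 0]
    - [0, 0, 0]
    - [0, 0, 0]
    - [0, 0, 0]
    - [0, 0, 0]
  grip: [1, 1, 1, 1, 1, 1, 1, 1]

```text
time: 15.8
ee_pos: [0.5864, -0.0686, 0.1982]
tcp_rot: [179.7, -0.2, 8.5]
wrist_force: [3.2, -13.8, -1.7]
opening: 0.0174
grasp_force: 59.3
```

```bash
python3 st.py .6316 -.0473
```

```text
t 15.80 ang -154.77 s 275.8 R 50.0 z 0.1982 | Ft 13.88 Fr 3.01 Fz -1.65 op 0.0174
```

>>> carry_out:
  linear:
    - [-0.069, 0.207, -0.011]
    - [-0.04, 0.165, -0.01]
    - [0, 0, 0]
  rotation:
    - [0, 0, 0]
    - [0, 0, 0]
    - [0, 0, 0]
  grip: [1, 1, 1]

```text
time: 16.1
ee_pos: [0.5835, -0.061, 0.1978]
tcp_rot: [179.7, -0.1, 8.5]
wrist_force: [0.0, -11.8, 1.2]
opening: 0.0178
grasp_force: 59.4
```

```bash
python3 st.py .6316 -.0473
```

```text
t 16.10 ang -164.09 s 285.1 R 50.0 z 0.1978 | Ft 11.35 Fr 3.23 Fz 1.23 op 0.0178
```

>>> carry_out:
  linear:
    - [0, 0, 0]
    - [0, 0, 0]
    - [0, 0, 0]
    - [0, 0, 0]
    - [0, 0, 0.3]
    - [0, 0, 0.8]
    - [0, 0, 1]
    - [0, 0, 1]
    - [0, 0, 1]
    - [0, 0, 1]
    - [0, 0, 1]
    - [0, 0, 0.5]
  rotation:
    - [0, 0, 0]
    - [0, 0, 0]
    - [0, 0, 0]
    - [0, 0, 0]
    - [0, 0, 0]
    - [0, 0, 0]
    - [0, 0, 0]
    - [0, 0, 0]
    - [0, 0, 0]
    - [0, 0, 0]
    - [0, 0, 0]
    - [0, 0, 0]
  grip: [0, 0, 0, 0, 0, 0, 0, 0, 0, 0, 0, 0]

```text
time: 17.3
ee_pos: [0.5831, -0.0586, 0.3307]
tcp_rot: [180.0, -0.1, 8.6]
wrist_force: [-0.1, 0.2, -0.7]
opening: 0.0429
grasp_force: 0.0
```

>>> carry_out:
  linear:
    - [-1, 0, 0.7]
    - [-1, 0, 0.7]
    - [-1, 0, 0.7]
    - [-1, 0, 0.7]
    - [-1, 0, 0.7]
    - [-1, 0, 0]
    - [-0.5, 0, 0]
    - [0, 0, 0]
  rotation:
    - [0, 0, 0]
    - [0, 0, 0]
    - [0, 0, 0]
    - [0, 0, 0]
    - [0, 0, 0]
    - [0, 0, 0]
    - [0, 0, 0]
    - [0, 0, 0]
  grip: [0, 0, 0, 0, 0, 0, 0, 0]

```text
time: 18.1
ee_pos: [0.4522, -0.0586, 0.3992]
tcp_rot: [180.0, -0.1, 8.6]
wrist_force: [1.0, 0.4, -0.2]
opening: 0.0427
grasp_force: 0.0
```

```bash
python3 - <<'E'
from h import *
m=bot.camera_model("wrist");w=bot.camera("wrist");s=bot.camera("side")
a=cv2.resize(s[160:340,225:385],None,fx=2.5,fy=2.5,interpolation=3);c=np.zeros((500,800,3),np.uint8)
c[:450,:400]=a;c[:300,400:]=cv2.resize(w,(400,300));cv2.imwrite("pics/c4.png",np.clip(c*1.4,0,255).astype(np.uint8))
E
```

```text
(no output)
```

View pics/c4.png

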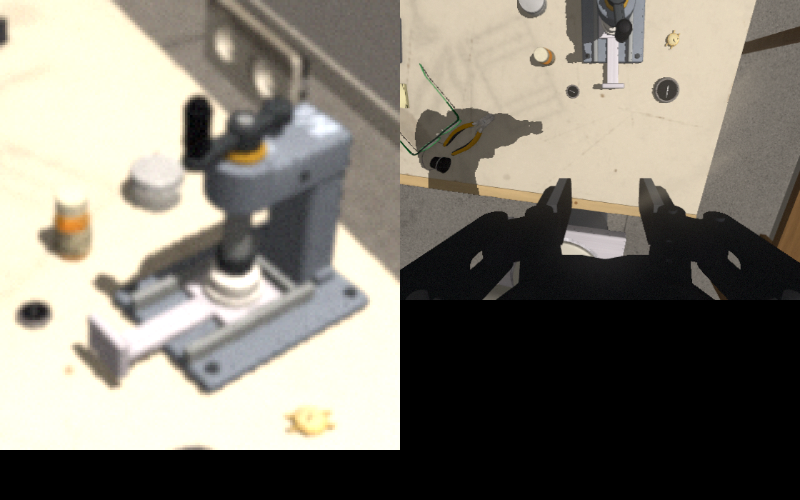

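The picture shows the die down on the watch, the tray home, the crank left wound and the bystanders where they were. The arm is clear.

```bash
python3 -c "
from workcell import bot
print(bot.job_done())"
```

```text
the job is handed in; nothing more can be done
None
```

The job is handed in after about 18 s: the tray is home against its stop, and I wound the crank about 90° past where it got heavier (within a few degrees), then let go with the arm clear and the bystanders unmoved.

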